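Change the rock core in a dead-weight loading frame

TASK

Change the rock core in the loading frame: lift off the weight and stand it on the rubber mat, lift off the loading bar and lay it flat on the mat beside it, stand the tested core from the frame in the empty tray, and put the fresh core of the same diameter into the frame's seat in its place. Then refit the loading bar over both pillars so that it rests on the new core, and stand the weight back on the bar's spigot. Leave the thinner core standing where it is.

Things in the scene. Friction and masses are not known exactly. Their poses are not given: they have to be found in the camera images.
- loading_frame: Fixed frame. Origin: centre of underside. Grey base plate 96 (x) x 132 (y) mm, top 14 mm up. Seat in its middle: flared ring 6 mm high, 54 mm wide inside at the bottom, 59 at the rim; the core stands in it on the plate. Steel pillars, 10 mm thick, at y = +50 and -50 mm, x = 0, end 92 mm above the origin, last 10 mm tapered to 4 mm. Room for fingers is at the core's x sides, not toward the pillars.
- loading_bar: Loose aluminium bar 26 (x) x 126 (y) x 16 mm, 0.22 kg. Origin: centre of underside, z up. 13 mm through bores at y = +50 and -50 mm take the pillars; amid its top a spigot, 8 mm wide and high, tapered. At the start it lies on the tested core, pillars through it (underside 62 mm above the frame's origin). Either end may go on either pillar. Pinch the 26 mm width at the middle.
- weight: Loose knobbed steel weight, 0.5 kg, 75 mm high. Origin: centre of underside, z up. Round body 36 mm in diameter up to 50 mm, then a neck and a knob 23 mm in diameter at 64 to 71 mm. A bore in the underside, 13 mm wide and 12 mm deep, goes over the bar's spigot. At the start it stands on the middle of the bar.
- tested_core: Grey rock core, cylinder 48 mm in diameter and 48 mm high, 0.22 kg, at the start upright in the frame's seat under the loading bar. Origin: centre of its underside, z along its axis.
- fresh_core: Grey rock core of the same size as the tested one, 48 mm in diameter and 48 mm high, 0.22 kg, standing in one half of the fresh-core tray. Origin: centre of its underside, z along its axis.
- thin_core: Thinner grey rock core, 36 mm in diameter and 48 mm high, 0.12 kg, standing in the other half of the fresh-core tray, about 62 mm from the fresh core's axis. Not needed: it stays. Origin: centre of its underside, z along its axis.
- fresh_tray: Fixed shallow steel sample tray, 84 (x) x 142 (y) mm outside, rim 18 mm high, wall 3 mm, floor 3 mm thick, that holds the fresh core and the thin core side by side along its y. Origin: centre of its underside, z up.
- empty_tray: Fixed shallow steel sample tray of the same size (84 x 142 mm, rim 18 mm high, wall 3 mm, floor 3 mm thick), empty at the start: the place for the tested core. Origin: centre of its underside, z up.
- mat: Fixed black rubber mat, 150 x 150 x 4 mm, lying on the worktop: the place to set the weight and the bar aside. Origin: centre of its underside (upper face 4 mm above it), z up, x and y along its edges.
Things that resemble listed ones, but are neither listed nor needed, are in the scene too. What is shaped like the tested_core but blue is not meant.

How it is judged:
By the outcome, as a careful person would: the job done as asked, in the order asked, and still so for the second after the job is handed in, with the robot touching nothing.
It also fails if it takes over 141 s, if anything falls off the work surface, if the arm or the gripper's body presses on something with over 40 N, if the wrist force passes 120 N, or if a joint passes its speed limit or range.

ROBOT

A 6-joint arm with a two-finger parallel gripper is mounted at the origin on a cart in front of the work surface, level with it; the furniture and walls round the work are solid. World frame = base frame: x ahead of the robot, y to its left, z up, the work surface at z = 0. Lengths are in m, angles in rad, forces in N, time in s.
With the tool pointing down it reaches from about 0.325 to 0.775 m from the base axis. Payload 5.5 kg.
Tool frame: the origin (TCP) lies midway between the tips of the shut fingers; the grasp point (between the pads) lies 19 mm behind it; z points along the fingers, y is the direction in which the jaws open and shut (so a half turn about z gives the same grasp; the last joint's range is limited). The gripper opens to 88 mm and grips with 3 to 60 N. Pads are 20 mm wide; open, the fingers measure 115 mm over their backs; the gripper's body (75 mm by 178 mm) begins 61 mm behind the grasp point.
Start: joints at [1.152, 0.091, 1.231, -0, 1.82, -0.057], TCP at [0.212, 0.561, 0.223] pointing down, gripper open.
Joint ranges: [-2.87, 2.87], [-0.86, 2.18], [0.17, 2.46], [-1.51, 4.65], [0.06, 2.69], [-2.65, 2.65]. Speed limits (rad/s): [2.57, 2.57, 3.01, 3.14, 3.14, 3.14].

INTERFACE

Orientations are given as a unit quaternion [x, y, z, w].
In Python, from station import arm gives the robot as it stands. The module is installed in compiled form; this text tells all that it offers.
- The arm moves only by the shell command python3 -m jog 'ROWS' [FORCE]. ROWS is JSON, a list of rows, each a list of 3 entries, a list of its own where there are three numbers: the shift along the tool's x, y, z in mm, then the turn, a rotation vector about the tool's x, y, z in rad, then the opening, from 0 (shut) to 1 (fully open). A call has 1 to 12 rows; each row is the pose to reach, as a shift and turn from the pose commanded when the call began, along the tool's axes at that moment; what a row does not reach only later rows make up. A row lasts 1/10 s, in which the tool goes at most 50 mm and 8.59 degrees, less where a joint would pass 70% of its speed; a pose out of reach is approached as far as the arm can. A call with a gripper value outside its range is refused whole. The fingers move at their own pace and stop on an object; FORCE is the grip in N (left out, the last holds). Time passes only in rows, so rows that repeat a pose let the fingers close. It gives the time, the measured TCP pose, the force and the opening at its end, in the units of the state.
- arm.get_obs(): the state, without advancing time (a new reading comes with each control period).
- arm.snapshot(name): name is "side" or "top"; returns the picture (420x560x3 uint8, red, green, blue); there is no depth.
- arm.camera_model(name): a dict with "camera_matrix" (3x3 intrinsics, pixels), "rvec" (rotation vector, rad) and "tvec" (3), from world to camera coordinates, as OpenCV has them. Camera axes: x right, y down, z forward; pixel columns grow to the right and rows downward; lengths in m; the calibration is good to about 2 mm. A picture is of the moment at which its call begins. camera_model takes no time and is no camera call.
- arm.finish_job(): hands the job in, once; it reports no verdict.
Trained networks look in the newest picture that a camera, given by its name, has taken for a name from the list of things; names that differ only in an ending like _2 or _b are one class to them, and where a whole thing is asked for, a point or a joint stands for the part that bears it (a point fixed in the world has none). Each returns a list of dicts, best first, with "score" (0 to 1); they miss things now and then, are a little off and sometimes report something else, mostly with a low value. They report only what shows in the picture. A call takes as long as a camera call. They do not tell look-alikes from the thing itself.
- arm.boxes_of(camera, name): "bbox" ([left, top, right, bottom] in pixels, round what is visible of it).
- arm.cut_out(camera, name): "region" (420x560 bool, what is visible of it) and "bbox" ([left, top, right, bottom] in pixels, round what is visible of it).
The state is a dict: "clock": time; "joint_positions": joint angles; "joint_velocities": joint speeds; "effort": joint torques, N m; "position": TCP position; "tool_rot": TCP orientation; "ft_force": force on the tool from outside, world axes, zero at the start; "torque": the same for the moment, N m; "opening": finger opening in m.
Only numpy, scipy, OpenCV 4.12 (cv2) and the standard library are available. Lean on these libraries where they do the work, as an engineer would, in place of code of your own. Each camera call takes 0.05 s, during which the arm holds its last target. There are 200 camera calls.

## Working session

There is one attempt and no reset: what is moved stays moved. The work goes in short steps, Python scripts to look and compute and a shell command to move; the robot and the scene stay as the last step left them, time stands still between calls to the robot, and variables do not carry over. Pictures are saved under pics/ and viewed, on a budget of 14 in all, crops included, one or two more only if the job needs it, and the job is handed in when it is done.

```bash
mkdir -p pics; ls
python3 - <<'E'
from station import arm
import cv2, numpy as np
for c in("top","side"):
    im=arm.snapshot(c); cv2.imwrite(f"pics/{c}0.png",im[:,:,::-1])
    m=arm.camera_model(c); print(c,{k:np.round(v,4).tolist() for k,v in m.items()})
    for n in["loading_frame","loading_bar","weight","tested_core","fresh_core","thin_core","fresh_tray","empty_tray","mat"]:
        print(n,[(round(d["score"],2),np.round(d["bbox"]).astype(int).tolist()) for d in arm.boxes_of(c,n)])
o=arm.get_obs();print({k:np.round(v,4).tolist() for k,v in o.items()})
E
```

```text
pics
top {'camera_matrix': [[407.9299, 0.0, 281.8143], [0.0, 407.9299, 211.6477], [0.0, 0.0, 1.0]], 'rvec': [2.2235, -1.9939, 0.206], 'tvec': [0.3162, 0.5605, 0.9591]}
loading_frame [(0.78, [286, 228, 344, 273])]
loading_bar [(0.82, [292, 237, 346, 262])]
weight [(0.8, [311, 241, 328, 255])]
tested_core [(0.94, [160, 192, 184, 213]), (0.9, [156, 234, 182, 259])]
fresh_core [(0.59, [348, 180, 370, 200]), (0.47, [313, 241, 331, 253])]
thin_core [(0.65, [371, 183, 392, 197])]
fresh_tray [(0.81, [339, 177, 396, 214]), (0.55, [288, 226, 347, 275])]
empty_tray [(0.7, [369, 244, 431, 281])]
mat [(0.7, [258, 156, 322, 217])]
side {'camera_matrix': [[462.3746, 0.0, 277.3345], [0.0, 462.3746, 212.976], [0.0, 0.0, 1.0]], 'rvec': [2.0233, -0.2385, 0.1556], 'tvec': [-0.4313, 0.2849, 0.7384]}
loading_frame [(0.89, [225, 242, 272, 282])]
loading_bar [(0.66, [244, 240, 254, 258])]
weight [(0.83, [236, 205, 254, 240])]
tested_core [(0.77, [245, 177, 261, 197]), (0.53, [202, 184, 223, 202]), (0.5, [233, 241, 256, 264])]
fresh_core [(0.85, [320, 255, 341, 278])]
thin_core []
fresh_tray [(0.9, [300, 261, 342, 291])]
empty_tray [(0.78, [235, 294, 297, 355])]
mat [(0.75, [272, 224, 345, 258])]
{'clock': 1.0, 'joint_positions': [1.1523, 0.0911, 1.2307, 0.0, 1.8198, -0.0567], 'joint_velocities': [0.0007, 0.0003, -0.0002, 0.0015, -0.0014, -0.0009], 'effort': [-0.0001, -44.6204, -40.6511, 0.0698, 0.0196, 0.0], 'position': [0.2124, 0.5612, 0.2226], 'tool_rot': [0.1799, 0.9837, -0.0, -0.0], 'ft_force': [-0.3744, 0.4398, -0.6539], 'torque': [-0.0337, 0.0415, -0.0077], 'opening': 0.0879}
```

Run:
```python
import cv2, numpy as np
a=cv2.imread("pics/top0.png")[140:300,130:450]
b=cv2.imread("pics/side0.png")[160:370,180:460]
cv2.imwrite("pics/t0c.png",cv2.resize(a,(800,400),interpolation=cv2.INTER_CUBIC))
cv2.imwrite("pics/s0c.png",cv2.resize(b,(784,588),interpolation=cv2.INTER_CUBIC))
```

```text
(no output)
```

View pics/t0c.png

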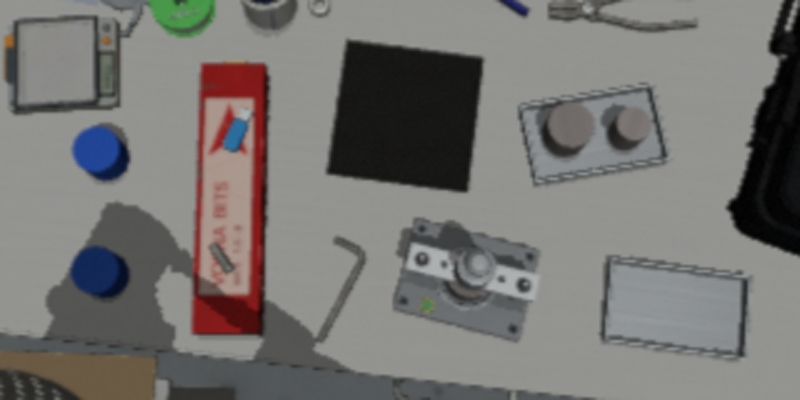

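View pics/s0c.png

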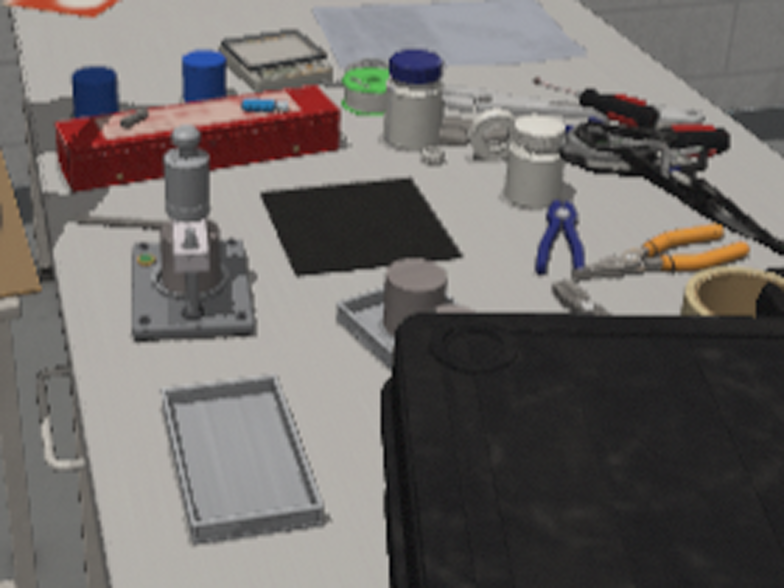

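The top view shows the frame with its weight at about (318,248), the mat at (292,186), the fresh tray at (366,192) and the empty tray at (400,262).

Things that could be mistaken for the grey 48 mm cores:
- **Fresh core:** the wide grey one at top (358,191).
- **Thin core:** (382,191), left alone.
- **Blue decoys:** (170,201) and (169,247), rejected by colour.
- **Tested core:** under the bar at (318,248).

Next I fit the poses to the masks.

```bash
cat > vis.py <<'E'
from station import arm
import cv2, numpy as np
from scipy.optimize import minimize
S=4
def cyl(r,z0,z1,x=0,y=0):
    t=np.linspace(0,2*np.pi,32,endpoint=False); c=np.c_[x+r*np.cos(t),y+r*np.sin(t)]
    return np.r_[np.c_[c,0*t+z0],np.c_[c,0*t+z1]]
def box(a,b,z0,z1):
    return np.array([[x,y,z] for x in(-a/2,a/2) for y in(-b/2,b/2) for z in(z0,z1)],float)
WEIGHT=[cyl(18,0,50),cyl(8,50,64),cyl(11.5,64,71),cyl(6,71,75)]
BAR=[box(26,126,0,16),cyl(3.5,16,24)]
FRAME=[box(96,132,0,14),cyl(32,14,20),cyl(5,14,84,0,50),cyl(5,14,84,0,-50)]
up=lambda ps,dz:[p+[0,0,dz] for p in ps]
def proj(c,P):
    m=arm.camera_model(c); return cv2.projectPoints(np.asarray(P,float).reshape(-1,1,3),m["rvec"],m["tvec"],m["camera_matrix"],None)[0].reshape(-1,2)
def render(c,parts,p,z):
    im=np.zeros((420*S,560*S),np.uint8); R=np.array([[np.cos(p[2]),-np.sin(p[2])],[np.sin(p[2]),np.cos(p[2])]])
    for q in parts:
        w=np.c_[(q[:,:2]@R.T)/1000+p[:2],q[:,2]/1000+z]
        cv2.fillConvexPoly(im,cv2.convexHull(np.round((proj(c,w)+.5)*S).astype(np.int32)),1)
    return cv2.resize(im.astype(np.float32),(560,420),interpolation=cv2.INTER_AREA)
def ray(c,uv,z):
    m=arm.camera_model(c); R=cv2.Rodrigues(np.asarray(m["rvec"],float))[0]; t=np.ravel(m["tvec"])
    d=R.T@np.linalg.inv(m["camera_matrix"])@[uv[0],uv[1],1]; o=-R.T@t; return (o+d*(z-o[2])/d[2])[:2]
def fit(masks,parts,p0,z=0,ignore={}):
    """masks: {cam: bool mask}; returns x,y,yaw and residual fraction"""
    def f(p):
        e=0
        for c,m in masks.items():
            r=render(c,parts,p,z); d=np.abs(r-m)
            if c in ignore: d[ignore[c]]=0
            e+=d.sum()/m.sum()
        return e
    best=None
    for y in ([p0[2]] if len(p0)>3 else p0[2]+np.array([-.2,0,.2])):
        x0=np.array([p0[0],p0[1],y])
        r=minimize(f,x0,method="Nelder-Mead",options=dict(initial_simplex=x0+np.array([[0,0,0],[.008,0,0],[0,.008,0],[0,0,.1]]),xatol=2e-4,fatol=1e-4,maxiter=150))
        if best is None or r.fun<best.fun: best=r
    return best.x,best.fun
def mask(c,*names,near=None):
    M=np.zeros((420,560),bool)
    for n in names:
        for d in arm.cut_out(c,n):
            b=d["bbox"]
            if near is None or np.hypot((b[0]+b[2])/2-near[0],(b[1]+b[3])/2-near[1])<20: M|=d["region"]; break
    return M
E
cat > m1.py <<'E'
from vis import *
arm.snapshot("top"); arm.snapshot("side")
def go(n,ms,parts,uv,zc,yaw):
    p0=[*ray("top",uv,zc),yaw]
    for k in [list(ms)]+([[c] for c in ms] if len(ms)>1 else []):
        x,e=fit({c:ms[c] for c in k},parts,p0); print(n,k,np.round(x,4),round(e,3),flush=True)
t=lambda u:ray("top",u,0)
v=t((170,215))-t((160,215)); print("img right in world",v, "down",t((300,250))-t((300,240)))
yr=lambda a,b:np.arctan2(*(t(b)-t(a))[::-1])
tray=[box(84,142,0,18)]
# long axis (y) directions from crop pixels
L=lambda a,b:yr((130+a[0]/2.5,140+a[1]/2.5),(130+b[0]/2.5,140+b[1]/2.5))-np.pi/2
go("mat",{c:mask(c,"mat") for c in("top","side")},[box(150,150,0,4)],(292,186),0,L((340,42),(482,58)))
go("empty",{c:mask(c,"empty_tray") for c in("top","side")},tray,(400,262),.01,L((605,258),(748,272)))
go("fresh_tray",{"top":mask("top","fresh_tray","fresh_core","thin_core",near=(366,192))},tray+[],(367,195),.01,L((520,103),(650,85)))
ns=("loading_frame","loading_bar","weight","tested_core")
go("frame",{"top":mask("top",*ns,near=(318,250)),"side":mask("side",*ns,near=(247,250))|mask("side","weight")},FRAME+[cyl(24,14,62)]+up(BAR,62)+up(WEIGHT,78),(318,252),.04,L((408,255),(538,287)))
fc=mask("top","fresh_core",near=(358,190)); x,e=fit({"top":fc},[cyl(24,3,51)],[*t((358,192)),0]);print("fresh top",x,e)
fs=mask("side","fresh_core"); x,e=fit({"top":fc,"side":fs},[cyl(24,3,51)],[*t((358,192)),0]);print("fresh both",x,e)
x,e=fit({"top":mask("top","thin_core")},[cyl(18,3,51)],[*t((382,192)),0]);print("thin",x,e)
w=mask("side","weight");x,e=fit({"top":mask("top","weight"),"side":w},up(WEIGHT,78),[*ray("top",(318,248),.15),0]);print("weight",x,e)
E
python3 m1.py
```

```text
img right in world [ 0.00285298 -0.02604432] down [-0.02584394 -0.00257928]
mat ['top', 'side'] [ 0.6093  0.3587 -3.1645] 0.106
mat ['top'] [ 0.6081  0.3581 -3.1722] 0.025
mat ['side'] [ 0.6111  0.3601 -3.1684] 0.065
empty ['top', 'side'] [ 0.4335  0.0634 -3.1688] 0.056
empty ['top'] [ 0.4332  0.0635 -3.1647] 0.024
empty ['side'] [ 0.4336  0.0629 -3.1644] 0.028
fresh_tray ['top'] [ 0.6071  0.1595 -2.8763] 0.106Traceback (most recent call last):
  File "m1.py", line 17, in <module>
    go("frame",{"top":mask("top",*ns,near=(318,250)),"side":mask("side",*ns,near=(247,250))|mask("side","weight")},FRAME+[cyl(24,14,62)]+up(BAR,62)+up(WEIGHT,78),(318,252),.04,L((408,255),(538,287)))
    ~~^^^^^^^^^^^^^^^^^^^^^^^^^^^^^^^^^^^^^^^^^^^^^^^^^^^^^^^^^^^^^^^^^^^^^^^^^^^^^^^^^^^^^^^^^^^^^^^^^^^^^^^^^^^^^^^^^^^^^^^^^^^^^^^^^^^^^^^^^^^^^^^^^^^^^^^^^^^^^^^^^^^^^^^^^^^^^^^^^^^^^^^^^^^^^^^^^
  File "m1.py", line 6, in go
    x,e=fit({c:ms[c] for c in k},parts,p0); print(n,k,np.round(x,4),round(e,3),flush=True)
        ~~~^^^^^^^^^^^^^^^^^^^^^^^^^^^^^^^
  File "vis.py", line 37, in fit
    r=minimize(f,x0,method="Nelder-Mead",options=dict(initial_simplex=x0+np.array([[0,0,0],[.008,0,0],[0,.008,0],[0,0,.1]]),xatol=2e-4,fatol=1e-4,maxiter=150))
    res = _minimize_neldermead(fun, x0, args, callback, bounds=bounds,
                               **options)
    fxr = func(xr)
    fx = function(np.copy(x), *(wrapper_args + args))
  File "vis.py", line 30, in f
    r=render(c,parts,p,z); d=np.abs(r-m)
  File "vis.py", line 20, in render
    cv2.fillConvexPoly(im,cv2.convexHull(np.round((proj(c,w)+.5)*S).astype(np.int32)),1)
                                                   ~~~~^^^^^
  File "vis.py", line 15, in proj
    m=arm.camera_model(c); return cv2.projectPoints(np.asarray(P,float).reshape(-1,1,3),m["rvec"],m["tvec"],m["camera_matrix"],None)[0].reshape(-1,2)
ValueError: time passes only in moves, steps and waits
```

```bash
python3 - <<'E'
s=open('vis.py').read()
s=s.replace("S=4\n","S=4\nCM={c:arm.camera_model(c) for c in('top','side')}\n",1).replace("m=arm.camera_model(c)","m=CM[c]")
open('vis.py','w').write(s)
s=open('m1.py').read().split('\n'); s=[l for l in s if not l.startswith(('go("mat','go("empty'))]
open('m1.py','w').write('\n'.join(s))
E
python3 m1.py; python3 -c "
from station import arm;print(arm.get_obs()['clock'])"
```

```text
img right in world [ 0.00285298 -0.02604432] down [-0.02584394 -0.00257928]
fresh_tray ['top'] [ 0.6072  0.1598 -2.8538] 0.039
frame ['top', 'side'] [ 0.44    0.2788 -3.2812] 0.215
frame ['top'] [ 0.4398  0.2786 -3.2765] 0.106
frame ['side'] [ 0.4409  0.2836 -3.2997] 0.099
fresh top [ 0.60400358  0.18955165 -0.25484178] 0.12973484848484848
fresh both [0.60355052 0.1903273  0.07580054] 0.5803321678321678
thin [ 0.61200763  0.12713675 -0.13699916] 0.14425355450236968
weight [0.43964708 0.27963166 0.12600202] 0.19927961774146485
2.85
```

```bash
cat > to.py <<'E'
# python3 to.py x y z jawdeg ... : shift/turn from present pose to each target (world m, deg)
import sys,numpy as np
from station import arm
from scipy.spatial.transform import Rotation as R
o=arm.get_obs(); p=np.array(o["position"]); r=R.from_quat(o["tool_rot"]); a=list(map(float,sys.argv[1:]))
yw=np.degrees(np.arctan2(*r.as_matrix()[[1,0],1]))
print("now",np.round(p,4),"jaw",round(yw,2),"tilt",np.round(r.as_matrix()[:2,2],4),"open",round(o["opening"],4),"F",np.round(o["ft_force"],1),"t",round(o["clock"],2),"j1,6",np.round(np.array(o["joint_positions"])[[0,5]],2))
for i in range(0,len(a),4):
    x,y,z,j=a[i:i+4]; d=(j-yw+90)%180-90; j=np.radians(yw+d)
    ty=np.array([np.cos(j),np.sin(j),0]); tz=np.array([0,0,-1.]); T=R.from_matrix(np.c_[np.cross(ty,tz),ty,tz])
    print("shift",np.round(r.inv().apply(np.array([x,y,z])-p)*1000,1).tolist(),"turn",np.round((r.inv()*T).as_rotvec(),3).tolist())
E
python3 to.py .44 .279 .223 -8 .44 .279 .09 -8
```

```text
now [0.2124 0.5612 0.2226] jaw 69.27 tilt [-0.  0.] open 0.0875 F [-0.2 -0.8 -0.6] t 2.85 j1,6 [ 1.15 -0.06]
shift [-312.8, -183.4, -0.4] turn [-0.0, -0.0, 1.349]
shift [-312.8, -183.4, 132.6] turn [-0.0, -0.0, 1.349]
```

```bash
python3 -m jog '[[[-313,-183,0],[0,0,1.349],1],[[-313,-183,0],[0,0,1.349],1],[[-313,-183,0],[0,0,1.349],1],[[-313,-183,0],[0,0,1.349],1],[[-313,-183,0],[0,0,1.349],1],[[-313,-183,0],[0,0,1.349],1],[[-313,-183,0],[0,0,1.349],1],[[-313,-183,0],[0,0,1.349],1],[[-313,-183,0],[0,0,1.349],1],[[-313,-183,0],[0,0,1.349],1],[[-313,-183,0],[0,0,1.349],1],[[-313,-183,0],[0,0,1.349],1]]' 20; python3 to.py .44 .279 .09 -8
python3 - <<'E'
from vis import *
T=arm.snapshot("top");s=arm.snapshot("side")
a=cv2.resize(T[200:300,260:400],(560,400),interpolation=cv2.INTER_CUBIC);b=cv2.resize(s[140:300,180:300],(240,400)[::1],interpolation=cv2.INTER_CUBIC)
cv2.imwrite("pics/above.png",np.hstack([a,b])[:,:,::-1])
E
```

```text
clock: 4.05
position: [0.4401, 0.2796, 0.2227]
tool_rot: [0.754, 0.657, 0.0, 0.0]
ft_force: [-0.1, -0.1, -0.4]
opening: 0.0879
now [0.4401 0.2796 0.2227] jaw -7.8 tilt [0.0001 0.0001] open 0.0879 F [-0.1 -0.1 -0.4] t 4.05 j1,6 [0.5  0.64]
shift [-0.7, -0.0, 132.7] turn [0.0, -0.0, 0.003]
```

View pics/above.png

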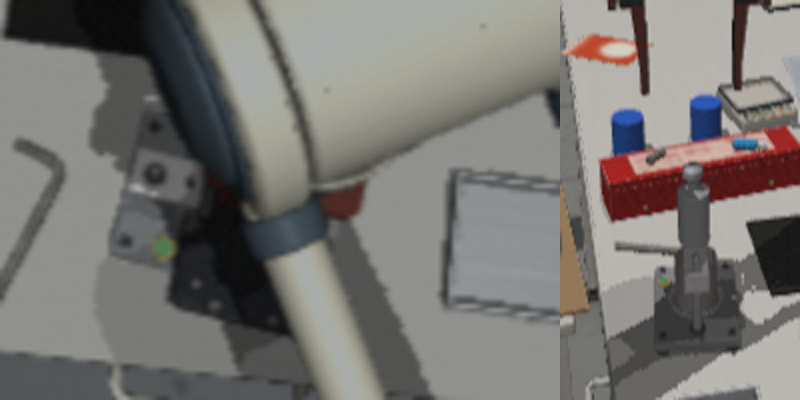

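The top view is blocked by the arm. In the side view the finger tips at crop (645,95) and (738,90) straddle the weight's knob at (693,175), so I descend.

```bash
python3 -m jog '[[[-1,0,40],[0,0,0.003],1],[[-1,0,80],[0,0,0.003],1],[[-1,0,110],[0,0,0.003],1],[[-1,0,128],[0,0,0.003],1],[[-1,0,131],[0,0,0.003],1],[[-1,0,131],[0,0,0.003],1],[[-1,0,131],[0,0,0.003],0.25],[[-1,0,131],[0,0,0.003],0.25],[[-1,0,131],[0,0,0.003],0.25],[[-1,0,131],[0,0,0.003],0.25],[[-1,0,131],[0,0,0.003],0.25],[[-1,0,131],[0,0,0.003],0.25]]' 20; python3 to.py
```

```text
clock: 5.35
position: [0.4402, 0.2782, 0.0917]
tool_rot: [0.756, 0.655, 0.0, 0.0]
ft_force: [-0.4, -1.1, -1.4]
opening: 0.0432
now [0.4402 0.2782 0.0917] jaw -8.2 tilt [0.0001 0.0001] open 0.0432 F [-0.4 -1.1 -1.4] t 5.35 j1,6 [0.5  0.64]
```

```bash
python3 -m jog '[[[0,0,0],[0,0,0],0],[[0,0,0],[0,0,0],0],[[0,0,0],[0,0,0],0]]' 25; python3 to.py .44 .279 .20 -8
```

```text
clock: 5.65
position: [0.4401, 0.2783, 0.0916]
tool_rot: [0.756, 0.655, -0.0, -0.0]
ft_force: [-0.3, 0.9, 0.8]
opening: 0.036
now [0.4401 0.2783 0.0916] jaw -8.19 tilt [-0.0003 -0.    ] open 0.036 F [-0.3  0.9  0.8] t 5.65 j1,6 [0.5  0.64]
shift [0.7, -0.2, -108.4] turn [-0.0, 0.0, -0.003]
```

```bash
python3 -m jog '[[[0,0,-10],[0,0,0],0],[[0,0,-25],[0,0,0],0],[[0,0,-60],[0,0,0],0],[[0,0,-80],[0,0,0],0],[[0,0,-80],[0,0,0],0]]' 25; python3 to.py .648 .340 .17 -1.6 .648 .340 .0185 -1.6
```

```text
clock: 6.15
position: [0.4418, 0.279, 0.1766]
tool_rot: [0.756, 0.655, 0.004, 0.001]
ft_force: [-0.3, 0.3, -3.5]
opening: 0.0357
now [0.4418 0.279  0.1766] jaw -8.2 tilt [0.0067 0.0035] open 0.0357 F [-0.3  0.3 -3.5] t 6.15 j1,6 [0.5  0.64]
shift [89.7, 195.4, 8.2] turn [0.006, -0.004, -0.115]
shift [89.0, 194.4, 159.7] turn [0.006, -0.004, -0.115]
```

```bash
python3 -m jog '[[[20,43,0],[0,0,-0.03],0],[[35,75,0],[0,0,-0.06],0],[[55,118,0],[0,0,-0.09],0],[[75,160,0],[0,0,-0.115],0],[[88,190,0],[0,0,-0.115],0],[[91,197,10],[0,0,-0.115],0],[[91,197,50],[0,0,-0.115],0],[[91,197,100],[0,0,-0.115],0],[[91,197,135],[0,0,-0.115],0],[[91,197,145],[0,0,-0.115],0],[[91,197,145],[0,0,-0.115],0],[[91,197,145],[0,0,-0.115],0]]' 25; python3 to.py .648 .340 .0185 -1.6
```

```text
clock: 7.35
position: [0.649, 0.3407, 0.0293]
tool_rot: [0.717, 0.697, 0.002, 0.001]
ft_force: [0.5, 1.0, -3.7]
opening: 0.0355
now [0.649  0.3407 0.0293] jaw -1.6 tilt [0.003  0.0014] open 0.0355 F [ 0.5  1.  -3.7] t 7.35 j1,6 [0.44 0.46]
shift [-0.8, -1.0, 10.8] turn [0.003, -0.001, 0.0]
```

```bash
python3 -m jog '[[[0,0,3],[0,0,0],0],[[0,0,6],[0,0,0],0],[[0,0,8],[0,0,0],0],[[0,0,9],[0,0,0],0],[[0,0,9.5],[0,0,0],0],[[0,0,9.5],[0,0,0],0],[[0,0,9.5],[0,0,0],0]]' 25; python3 to.py
```

```text
clock: 8.05
position: [0.6482, 0.3403, 0.0177]
tool_rot: [0.717, 0.697, 0.0, 0.0]
ft_force: [-1.4, -0.1, -1.2]
opening: 0.0359
now [0.6482 0.3403 0.0177] jaw -1.61 tilt [0.0003 0.0002] open 0.0359 F [-1.4 -0.1 -1.2] t 8.05 j1,6 [0.44 0.46]
```

```bash
python3 -m jog '[[[0,0,0.3],[0,0,0],0.6],[[0,0,0],[0,0,0],0.7],[[0,0,0],[0,0,0],0.7],[[0,0,0],[0,0,0],0.7],[[0,0,-20],[0,0,0],0.7],[[0,0,-60],[0,0,0],0.7],[[0,0,-105],[0,0,0],0.9],[[0,0,-140],[0,0,0],0.9],[[0,0,-150],[0,0,0],0.9],[[0,0,-150],[0,0,0],0.9],[[0,0,-150],[0,0,0],0.9],[[0,0,-150],[0,0,0],0.9]]' 25; python3 to.py .44 .2785 .167 -8.2  .44 .2785 .065 -8.2
```

```text
clock: 9.25
position: [0.6473, 0.3398, 0.1634]
tool_rot: [0.717, 0.697, -0.002, -0.001]
ft_force: [-0.2, 0.7, -0.0]
opening: 0.0793
now [0.6473 0.3398 0.1634] jaw -1.6 tilt [-0.0047 -0.0022] open 0.0793 F [-0.2  0.7 -0. ] t 9.25 j1,6 [0.44 0.46]
shift [-67.1, -205.5, -2.5] turn [-0.005, 0.003, 0.115]
shift [-66.9, -205.0, 99.5] turn [-0.005, 0.003, 0.115]
```

```bash
python3 -m jog '[[[-15,-46,0],[0,0,0.03],0.7],[[-30,-92,0],[0,0,0.06],0.7],[[-45,-138,0],[0,0,0.09],0.7],[[-60,-184,0],[0,0,0.115],0.7],[[-67,-206,0],[0,0,0.115],0.7],[[-67,-206,20],[0,0,0.115],0.7],[[-67,-206,60],[0,0,0.115],0.7],[[-67,-206,90],[0,0,0.115],0.7],[[-67,-206,97],[0,0,0.115],0.7],[[-67,-206,97],[0,0,0.115],0.7],[[-67,-206,97],[0,0,0.115],0.7],[[-67,-206,97],[0,0,0.115],0.7]]' 25; python3 to.py .44 .2785 .065 -8.2
python3 - <<'E'
from vis import *
T=arm.snapshot("top");s=arm.snapshot("side")
a=cv2.resize(T[150:270,250:390],(400,343),interpolation=cv2.INTER_CUBIC);b=cv2.resize(s[190:290,200:317],(401,343)[::1],interpolation=cv2.INTER_CUBIC)
cv2.imwrite("pics/bar.png",np.hstack([a,b])[:,:,::-1])
E
```

```text
clock: 10.45
position: [0.4414, 0.2795, 0.0721]
tool_rot: [0.756, 0.655, 0.001, 0.0]
ft_force: [1.2, 0.1, 0.1]
opening: 0.0614
now [0.4414 0.2795 0.0721] jaw -8.2 tilt [0.0026 0.0014] open 0.0614 F [1.2 0.1 0.1] t 10.45 j1,6 [0.5  0.64]
shift [-1.2, -1.2, 7.1] turn [0.002, -0.002, 0.0]
```

View pics/bar.png

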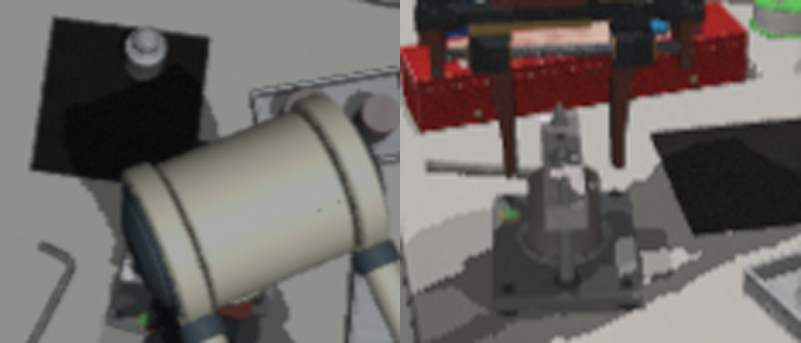

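The weight stands on the mat at crop (147,45). The fingers at (510,170) and (618,165) straddle the bar at (565,180). I go down a little further and grip.

```bash
python3 -m jog '[[[0,0,3],[0,0,0],0.7],[[0,0,5],[0,0,0],0.7],[[0,0,5],[0,0,0],0.7],[[0,0,5],[0,0,0],0],[[0,0,5],[0,0,0],0],[[0,0,5],[0,0,0],0],[[0,0,5],[0,0,0],0],[[0,0,5],[0,0,0],0],[[0,0,5],[0,0,0],0],[[0,0,5],[0,0,0],0],[[0,0,5],[0,0,0],0]]' 35; python3 to.py
```

```text
clock: 11.65
position: [0.4403, 0.2791, 0.0651]
tool_rot: [0.756, 0.655, -0.0, -0.0]
ft_force: [-1.5, -0.4, 0.4]
opening: 0.026
now [0.4403 0.2791 0.0651] jaw -8.19 tilt [-0.0002 -0.    ] open 0.026 F [-1.5 -0.4  0.4] t 11.65 j1,6 [0.5  0.64]
```

```bash
python3 -m jog '[[[0,0,-10],[0,0,0],0],[[0,0,-25],[0,0,0],0],[[0,0,-50],[0,0,0],0],[[0,0,-85],[0,0,0],0],[[15,17,-95],[0,0,-0.03],0],[[40,46,-95],[0,0,-0.06],0],[[65,74,-95],[0,0,-0.09],0],[[90,103,-95],[0,0,-0.115],0],[[98,112,-95],[0,0,-0.115],0],[[98,112,-70],[0,0,-0.115],0],[[98,112,-30],[0,0,-0.115],0],[[98,112,0],[0,0,-0.115],0]]' 35; python3 -m jog '[[[0,0,20],[0,0,0],0],[[0,0,35],[0,0,0],0],[[0,0,42],[0,0,0],0],[[0,0,42],[0,0,0],0],[[0,0,42],[0,0,0],0]]' 35;  python3 to.py
```

```text
clock: 12.85
position: [0.5653, 0.3601, 0.0642]
tool_rot: [0.717, 0.697, -0.0, 0.0]
ft_force: [0.4, -0.4, -3.3]
opening: 0.0257
clock: 13.35
position: [0.5659, 0.3605, 0.0248]
tool_rot: [0.717, 0.697, 0.001, 0.0]
ft_force: [1.7, 0.0, -2.3]
opening: 0.0258
now [0.5659 0.3605 0.0248] jaw -1.6 tilt [0.002  0.0011] open 0.0258 F [ 1.7  0.  -2.3] t 13.35 j1,6 [0.52 0.54]
```

```bash
python3 -m jog '[[[0,0,6],[0,0,0],0],[[0,0,11],[0,0,0],0],[[0,0,14],[0,0,0],0],[[0,0,15.5],[0,0,0],0],[[0,0,16],[0,0,0],0],[[0,0,16],[0,0,0],0],[[0,0,16],[0,0,0],0]]' 35;  python3 to.py
```

```text
clock: 14.05
position: [0.5653, 0.3601, 0.0072]
tool_rot: [0.717, 0.697, 0.0, 0.0]
ft_force: [-0.6, -0.1, -1.4]
opening: 0.0255
now [0.5653 0.3601 0.0072] jaw -1.6 tilt [0.0002 0.0002] open 0.0255 F [-0.6 -0.1 -1.4] t 14.05 j1,6 [0.52 0.54]
```

```bash
python3 -m jog '[[[0,0,0.3],[0,0,0],0.55],[[0,0,0],[0,0,0],0.55],[[0,0,0],[0,0,0],0.55],[[0,0,0],[0,0,0],0.55],[[0,0,0],[0,0,0],0.55],[[0,0,-20],[0,0,0],0.55],[[0,0,-60],[0,0,0],0.7],[[0,0,-105],[0,0,0],1],[[0,0,-140],[0,0,0],1],[[0,0,-140],[0,0,0],1],[[0,0,-140],[0,0,0],1],[[0,0,-140],[0,0,0],1]]' 25; python3 to.py .4402 .2788 .147 -8.2  .4402 .2788 .035 -8.2
```

```text
clock: 15.25
position: [0.5646, 0.3597, 0.1451]
tool_rot: [0.717, 0.697, -0.001, -0.0]
ft_force: [-0.3, -0.2, -0.5]
opening: 0.0873
now [0.5646 0.3597 0.1451] jaw -1.61 tilt [-0.0025 -0.0014] open 0.0873 F [-0.3 -0.2 -0.5] t 15.25 j1,6 [0.52 0.54]
shift [-84.4, -122.1, -1.5] turn [-0.002, 0.002, 0.115]
shift [-84.2, -121.8, 110.5] turn [-0.002, 0.002, 0.115]
```

Run:
```python
from vis import *
T=arm.snapshot("top");s=arm.snapshot("side")
a=cv2.resize(T[140:290,250:400],(400,400),interpolation=cv2.INTER_CUBIC);b=cv2.resize(s[190:310,200:320],(400,400)[::1],interpolation=cv2.INTER_CUBIC)
cv2.imwrite("pics/v5.png",np.hstack([a,b])[:,:,::-1])
m={"side":mask("side","tested_core",near=(245,250))}
print(fit(m,[cyl(24,20,62)],[.44,.279,0,1]), m["side"].sum())
```

```text
(array([0.44022117, 0.2769204 , 0.11908209]), np.float64(0.42284366576819404)) 371
```

View pics/v5.png

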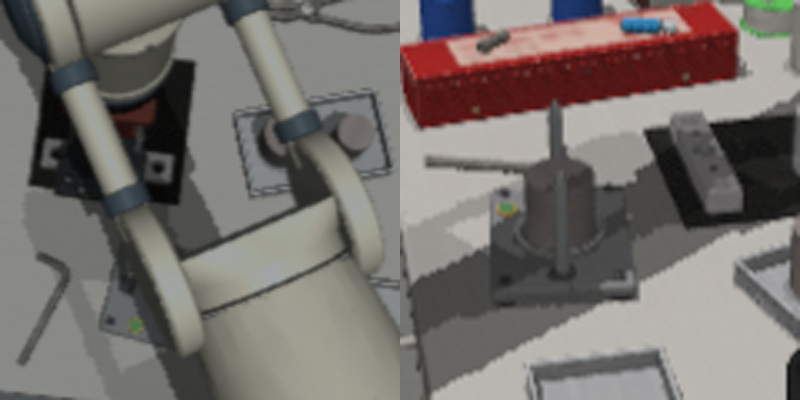

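The bar lies flat on the mat, at crop (705,165) in the side view. The tested core stands in its seat at (560,205) between the pillars and in line with the bar. Next I grip the core across x.

```bash
python3 -m jog '[[[-28,-40,0],[0,0,0.05],1],[[-56,-80,0],[0,0,0.1],1],[[-82,-118,0],[0,0,0.115],1],[[-84,-122,0],[0,0,0.115],1],[[-84,-122,20],[0,0,0.115],1],[[-84,-122,55],[0,0,0.115],1],[[-84,-122,90],[0,0,0.115],1],[[-84,-122,107],[0,0,0.115],1],[[-84,-122,111],[0,0,0.115],1],[[-84,-122,111],[0,0,0.115],1],[[-84,-122,111],[0,0,0.115],1],[[-84,-122,111],[0,0,0.115],1]]' 25; python3 to.py .4402 .2788 .035 -8.2
```

```text
clock: 16.6
position: [0.4419, 0.2801, 0.0378]
tool_rot: [0.756, 0.655, 0.001, 0.0]
ft_force: [-0.1, 0.1, -0.4]
opening: 0.0883
now [0.4419 0.2801 0.0378] jaw -8.19 tilt [0.0024 0.0013] open 0.0883 F [-0.1  0.1 -0.4] t 16.6 j1,6 [0.5  0.64]
shift [-1.5, -1.5, 2.8] turn [0.002, -0.002, 0.0]
```

```bash
python3 -m jog '[[[0,0,0],[0,0,0],0.3],[[0,0,0],[0,0,0],0.3],[[0,0,0],[0,0,0],0.3],[[0,0,0],[0,0,0],0.3],[[0,0,0],[0,0,0],0.3],[[0,0,0],[0,0,0],0.3],[[0,0,0],[0,0,0],0.3],[[0,0,0],[0,0,0],0.3]]' 25; python3 to.py .4402 .2788 .15 -8.2
```

```text
clock: 17.4
position: [0.4408, 0.2795, 0.0361]
tool_rot: [0.756, 0.655, -0.0, -0.0]
ft_force: [-1.0, -0.4, 0.7]
opening: 0.0466
now [0.4408 0.2795 0.0361] jaw -8.19 tilt [-0.0002 -0.    ] open 0.0466 F [-1.  -0.4  0.7] t 17.4 j1,6 [0.5  0.64]
shift [-0.8, -0.5, -113.9] turn [-0.0, 0.0, 0.0]
```

```bash
python3 -m jog '[[[0,0,-8],[0,0,0],0],[[0,0,-20],[0,0,0],0],[[0,0,-40],[0,0,0],0],[[0,0,-70],[0,0,0],0],[[0,0,-100],[0,0,0],0],[[0,0,-105],[0,0,0],0],[[0,0,-105],[0,0,0],0]]' 25; python3 -m jog '[[[-20,2,0],[0,0,-0.02],0],[[-60,6,0],[0,0,-0.05],0],[[-105,11,0],[0,0,-0.09],0],[[-150,16,0],[0,0,-0.115],0],[[-190,21,0],[0,0,-0.115],0],[[-215,23.5,5],[0,0,-0.115],0],[[-215,23.5,35],[0,0,-0.115],0],[[-215,23.5,75],[0,0,-0.115],0],[[-215,23.5,100],[0,0,-0.115],0],[[-215,23.5,105],[0,0,-0.115],0],[[-215,23.5,105],[0,0,-0.115],0],[[-215,23.5,105],[0,0,-0.115],0]]' 25; python3 to.py .4334 .0635 .0251 -1.6
```

```text
clock: 18.1
position: [0.4416, 0.2798, 0.1426]
tool_rot: [0.756, 0.655, 0.001, 0.0]
ft_force: [-0.2, 0.3, -1.8]
opening: 0.0463
clock: 19.3
position: [0.4341, 0.0635, 0.0372]
tool_rot: [0.717, 0.697, 0.0, 0.0]
ft_force: [0.6, -0.2, -1.8]
opening: 0.046
now [0.4341 0.0635 0.0372] jaw -1.59 tilt [0.0013 0.0001] open 0.046 F [ 0.6 -0.2 -1.8] t 19.3 j1,6 [0.07 0.1 ]
shift [-0.0, -0.7, 12.1] turn [0.001, -0.0, 0.0]
```

```bash
python3 -m jog '[[[0,0,3],[0,0,0],0],[[0,0,6],[0,0,0],0],[[0,0,8.5],[0,0,0],0],[[0,0,10],[0,0,0],0],[[0,0,11],[0,0,0],0],[[0,0,11.5],[0,0,0],0],[[0,0,11.5],[0,0,0],0]]' 25;  python3 to.py
python3 - <<'E'
from vis import *
T=arm.snapshot("top");s=arm.snapshot("side")
a=cv2.resize(T[140:290,250:440],(400,316),interpolation=cv2.INTER_CUBIC);b=cv2.resize(s[250:360,200:340],(400,316)[::1],interpolation=cv2.INTER_CUBIC)
cv2.imwrite("pics/v6.png",np.hstack([a,b])[:,:,::-1])
E
```

```text
clock: 20.0
position: [0.4335, 0.0634, 0.0251]
tool_rot: [0.717, 0.697, -0.0, -0.0]
ft_force: [-2.5, -0.4, 2.7]
opening: 0.0465
now [0.4335 0.0634 0.0251] jaw -1.61 tilt [-0.0001  0.    ] open 0.0465 F [-2.5 -0.4  2.7] t 20.0 j1,6 [0.07 0.1 ]
```

View pics/v6.png

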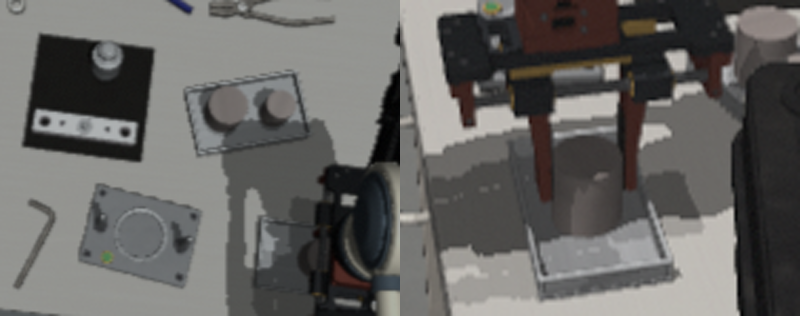

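The tested core stands upright inside the empty tray at crop (587,190), and the top view shows the empty seat at (140,235). I release it, retract, and re-measure the frame and the fresh core.

```bash
python3 -m jog '[[[0,0,0],[0,0,0],0.8],[[0,0,0],[0,0,0],1],[[0,0,0],[0,0,0],1],[[0,0,0],[0,0,0],1],[[0,0,0],[0,0,0],1],[[0,0,-20],[0,0,0],1],[[0,0,-60],[0,0,0],1],[[0,0,-105],[0,0,0],1],[[0,0,-125],[0,0,0],1],[[0,0,-125],[0,0,0],1]]' 25; python3 to.py
cat > m2.py <<'E'
from vis import *
arm.snapshot("top")
x,e=fit({"top":mask("top","loading_frame",near=(318,252))},FRAME,[.44,.279,-.14,1]);print("frame",x.round(4),round(e,3))
F=["fresh_core","thin_core"]
for n,uv,r,p in(("fresh_core",(358,190),24,(.604,.1895)),("thin_core",(382,190),18,(.612,.127))):
    m=mask("top",n,near=uv); ys,xs=np.nonzero(m); x,e=fit({"top":m},[cyl(r,3,51)],[*p,0,1]); print(n,x.round(4),round(e,3),m.sum(),xs.min(),xs.max(),ys.min(),ys.max())
x,e=fit({"top":mask("top","loading_bar",near=(287,198))},BAR,[.565,.36,-.03,1],.004);print("bar",x.round(4),round(e,3))
x,e=fit({"top":mask("top","weight",near=(292,168))},WEIGHT,[.648,.340,0,1],.004);print("weight",x.round(4),round(e,3))
E
python3 m2.py
```

```text
clock: 21.1
position: [0.4353, 0.0635, 0.1536]
tool_rot: [0.717, 0.697, 0.003, 0.002]
ft_force: [0.3, -0.2, -0.0]
opening: 0.0876
now [0.4353 0.0635 0.1536] jaw -1.6 tilt [0.0071 0.0004] open 0.0876 F [ 0.3 -0.2 -0. ] t 21.1 j1,6 [0.07 0.1 ]
frame [ 0.4388  0.2778 -0.1473] 0.036
fresh_core [0.6029 0.1909 0.0498] 0.097 342 346 366 181 201
thin_core [0.6098 0.1272 0.0412] 0.182 204 372 389 184 199
bar [ 0.5652  0.3596 -0.0357] 0.088
weight [ 0.6484  0.341  -0.0302] 0.068
```

```bash
python3 -m jog '[[[15,19,0],[0,0,-0.03],1],[[38,48,0],[0,0,-0.09],1],[[64,82,0],[0,0,-0.15],1],[[90,115,0],[0,0,-0.21],1],[[118,149,0],[0,0,-0.237],1],[[131,166,0],[0,0,-0.237],1],[[131,166,25],[0,0,-0.237],1],[[131,166,65],[0,0,-0.237],1],[[131,166,100],[0,0,-0.237],1],[[131,166,115],[0,0,-0.237],1],[[131,166,115],[0,0,-0.237],1],[[131,166,115],[0,0,-0.237],1]]' 25; python3 to.py .603 .190 .0255 12
python3 - <<'E'
from vis import *
T=arm.snapshot("top");s=arm.snapshot("side")
a=cv2.resize(T[140:260,310:450],(400,343),interpolation=cv2.INTER_CUBIC);b=cv2.resize(s[200:310,250:380],(400,343)[::1],interpolation=cv2.INTER_CUBIC)
cv2.imwrite("pics/v7.png",np.hstack([a,b])[:,:,::-1])
E
```

```text
clock: 22.6
position: [0.6035, 0.1897, 0.0357]
tool_rot: [0.63, 0.777, 0.0, 0.0]
ft_force: [-0.2, 0.3, 0.4]
opening: 0.0873
now [0.6035 0.1897 0.0357] jaw 11.97 tilt [0.0009 0.0002] open 0.0873 F [-0.2  0.3  0.4] t 22.6 j1,6 [0.25 0.04]
shift [0.4, -0.5, 10.2] turn [0.001, -0.0, -0.001]
```

View pics/v7.png

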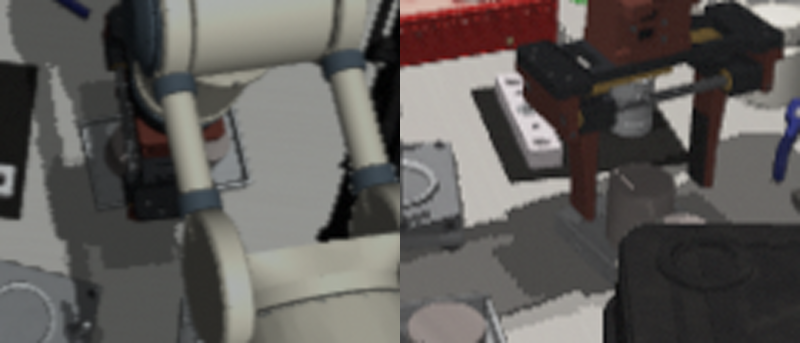

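The side view shows the fingers at (583,215) and (705,185) straddling the wider core, with the thin core's top at (685,220) and clear of them. I go down and grip.

```bash
python3 -m jog '[[[0,0,5],[0,0,0],1],[[0,0,9],[0,0,0],1],[[0,0,9.5],[0,0,0],1],[[0,0,9.5],[0,0,0],0],[[0,0,9.5],[0,0,0],0],[[0,0,9.5],[0,0,0],0],[[0,0,9.5],[0,0,0],0],[[0,0,9.5],[0,0,0],0],[[0,0,9.5],[0,0,0],0],[[0,0,9.5],[0,0,0],0],[[0,0,9.5],[0,0,0],0]]' 25; python3 to.py
```

```text
clock: 23.8
position: [0.6031, 0.1897, 0.0252]
tool_rot: [0.629, 0.777, -0.0, -0.0]
ft_force: [-0.9, 0.2, -0.4]
opening: 0.0463
now [0.6031 0.1897 0.0252] jaw 11.98 tilt [-0.  0.] open 0.0463 F [-0.9  0.2 -0.4] t 23.8 j1,6 [0.25 0.04]
```

```bash
python3 -m jog '[[[0,0,-8],[0,0,0],0],[[0,0,-20],[0,0,0],0],[[0,0,-40],[0,0,0],0],[[0,0,-70],[0,0,0],0],[[0,0,-100],[0,0,0],0],[[0,0,-112],[0,0,0],0],[[0,0,-112],[0,0,0],0]]' 25; python3 -m jog '[[[15,-18,0],[0,0,0.04],0],[[38,-44,0],[0,0,0.12],0],[[64,-75,0],[0,0,0.21],0],[[90,-105,0],[0,0,0.3],0],[[112,-131,0],[0,0,0.352],0],[[120.5,-141,0],[0,0,0.352],0],[[120.5,-141,20],[0,0,0.352],0],[[120.5,-141,50],[0,0,0.352],0],[[120.5,-141,70],[0,0,0.352],0],[[120.5,-141,70],[0,0,0.352],0],[[120.5,-141,70],[0,0,0.352],0]]' 25; python3 to.py .4402 .2785 .0362 -8.2
python3 - <<'E'
from vis import *
s=arm.snapshot("side")
b=cv2.resize(s[190:310,180:340],(640,480),interpolation=cv2.INTER_CUBIC)
cv2.imwrite("pics/v8.png",b[:,:,::-1])
E
```

```text
clock: 24.5
position: [0.6044, 0.19, 0.1404]
tool_rot: [0.629, 0.777, 0.002, 0.002]
ft_force: [0.1, 0.3, -2.2]
opening: 0.0458
clock: 25.6
position: [0.4401, 0.2778, 0.0664]
tool_rot: [0.756, 0.655, -0.001, -0.0]
ft_force: [0.1, 0.7, -1.8]
opening: 0.0463
now [0.4401 0.2778 0.0664] jaw -8.18 tilt [-0.0015 -0.0011] open 0.0463 F [ 0.1  0.7 -1.8] t 25.6 j1,6 [0.5  0.64]
shift [0.8, 0.1, 30.2] turn [-0.001, 0.001, 0.0]
```

View pics/v8.png

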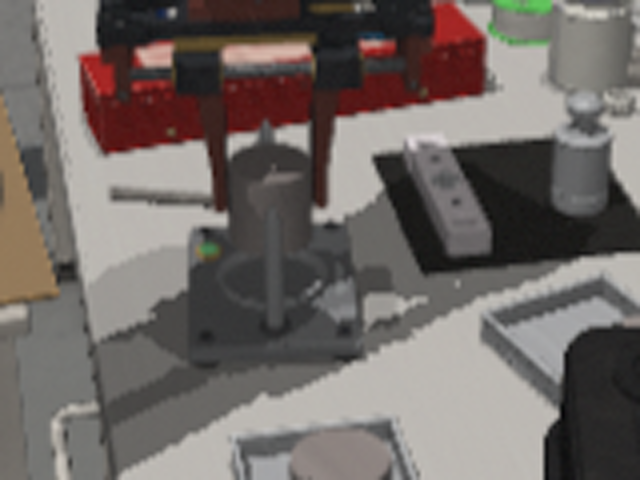

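The fresh core at (270,195) hangs centred over the seat at (272,280). I lower it slowly.

```bash
python3 -m jog '[[[0.5,0,8],[0,0,0],0],[[0.5,0,15],[0,0,0],0],[[0.5,0,20],[0,0,0],0],[[0.5,0,24],[0,0,0],0],[[0.5,0,27],[0,0,0],0],[[0.5,0,29],[0,0,0],0],[[0.5,0,30],[0,0,0],0],[[0.5,0,30],[0,0,0],0],[[0.5,0,30],[0,0,0],0]]' 25; python3 to.py .4402 .2785 .0362 -8.2
```

```text
clock: 26.55
position: [0.4403, 0.2788, 0.0373]
tool_rot: [0.756, 0.655, 0.0, 0.0]
ft_force: [-0.2, -0.1, -2.2]
opening: 0.0464
now [0.4403 0.2788 0.0373] jaw -8.19 tilt [0.0003 0.0002] open 0.0464 F [-0.2 -0.1 -2.2] t 26.55 j1,6 [0.5  0.64]
shift [-0.4, -0.1, 1.1] turn [0.0, -0.0, 0.0]
```

```bash
python3 -m jog '[[[0,0,0.7],[0,0,0],0],[[0,0,1.2],[0,0,0],0],[[0,0,1.2],[0,0,0],0]]' 25; python3 to.py; python3 -m jog '[[[0,0,1],[0,0,0],1],[[0,0,1],[0,0,0],1],[[0,0,1],[0,0,0],1],[[0,0,1],[0,0,0],1],[[0,0,1],[0,0,0],1],[[0,0,-30],[0,0,0],1],[[0,0,-70],[0,0,0],1],[[0,0,-105],[0,0,0],1],[[0,0,-110],[0,0,0],1],[[0,0,-110],[0,0,0],1],[[0,0,-110],[0,0,0],1],[[0,0,-110],[0,0,0],1]]' 25; python3 to.py .5653 .3601 .1463 -1.6 .5653 .3601 .0072 -1.6
```

```text
clock: 26.85
position: [0.4404, 0.2789, 0.0362]
tool_rot: [0.756, 0.655, 0.0, 0.0]
ft_force: [-0.1, -1.0, -1.2]
opening: 0.0461
now [0.4404 0.2789 0.0362] jaw -8.19 tilt [0.0004 0.0002] open 0.0461 F [-0.1 -1.  -1.2] t 26.85 j1,6 [0.5  0.64]
clock: 28.05
position: [0.4395, 0.2784, 0.1438]
tool_rot: [0.756, 0.655, -0.002, -0.0]
ft_force: [0.6, 0.3, -0.4]
opening: 0.0877
now [0.4395 0.2784 0.1438] jaw -8.19 tilt [-0.003  -0.0017] open 0.0877 F [ 0.6  0.3 -0.4] t 28.05 j1,6 [0.5  0.64]
shift [98.8, 112.9, -3.0] turn [-0.003, 0.002, -0.115]
shift [99.1, 113.3, 136.1] turn [-0.003, 0.002, -0.115]
```

```bash
python3 -m jog '[[[15,17,0],[0,0,-0.03],0.6],[[40,46,0],[0,0,-0.06],0.6],[[65,74,0],[0,0,-0.09],0.6],[[90,103,0],[0,0,-0.115],0.6],[[98,112,0],[0,0,-0.115],0.6],[[98,112,20],[0,0,-0.115],0.6],[[98,112,60],[0,0,-0.115],0.6],[[98,112,100],[0,0,-0.115],0.6],[[98,112,125],[0,0,-0.115],0.6],[[98,112,132],[0,0,-0.115],0.6],[[98,112,132],[0,0,-0.115],0.6],[[98,112,132],[0,0,-0.115],0.6]]' 25; python3 to.py .5653 .3601 .0075 -1.6
python3 - <<'E'
from vis import *
T=arm.snapshot("top");s=arm.snapshot("side")
a=cv2.resize(T[140:290,250:400],(400,400),interpolation=cv2.INTER_CUBIC);b=cv2.resize(s[190:310,210:350],(400,343)[::1],interpolation=cv2.INTER_CUBIC)
b=np.vstack([b,np.zeros((57,400,3),np.uint8)])
cv2.imwrite("pics/v9.png",np.hstack([a,b])[:,:,::-1])
E
```

```text
clock: 29.25
position: [0.5657, 0.3602, 0.0154]
tool_rot: [0.717, 0.697, 0.001, 0.0]
ft_force: [0.3, 0.7, -0.2]
opening: 0.053
now [0.5657 0.3602 0.0154] jaw -1.6 tilt [0.0016 0.0009] open 0.053 F [ 0.3  0.7 -0.2] t 29.25 j1,6 [0.52 0.54]
shift [-0.1, -0.5, 7.9] turn [0.002, -0.001, -0.0]
```

View pics/v9.png

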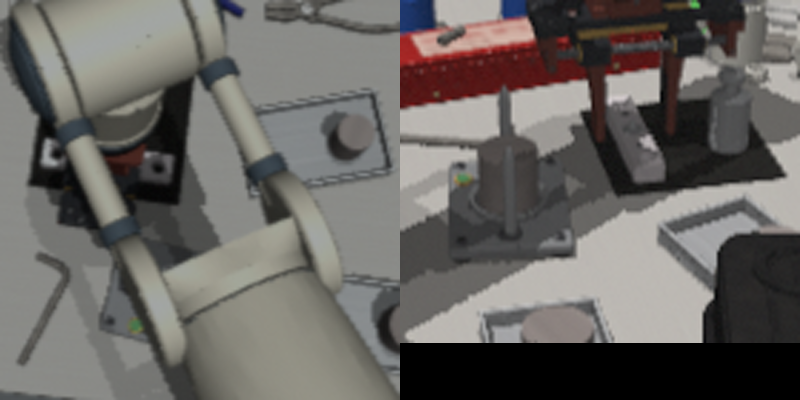

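The fresh core is upright in the seat at (508,175). The thin core is alone in its tray at (352,133), and the fingers straddle the bar at (635,140). Next I grip the bar.

```bash
python3 -m jog '[[[0,0,4],[0,0,0],0.6],[[0,0,6.7],[0,0,0],0.6],[[0,0,6.7],[0,0,0],0.6],[[0,0,6.7],[0,0,0],0],[[0,0,6.7],[0,0,0],0],[[0,0,6.7],[0,0,0],0],[[0,0,6.7],[0,0,0],0],[[0,0,6.7],[0,0,0],0],[[0,0,6.7],[0,0,0],0]]' 35; python3 to.py
```

```text
clock: 30.25
position: [0.5651, 0.3598, 0.0073]
tool_rot: [0.717, 0.697, 0.0, 0.0]
ft_force: [-0.6, -0.2, -0.2]
opening: 0.0259
now [0.5651 0.3598 0.0073] jaw -1.6 tilt [0.0001 0.    ] open 0.0259 F [-0.6 -0.2 -0.2] t 30.25 j1,6 [0.52 0.54]
```

```bash
python3 -m jog '[[[0,0,-10],[0,0,0],0],[[0,0,-25],[0,0,0],0],[[0,0,-60],[0,0,0],0],[[0,0,-100],[0,0,0],0],[[0,0,-135],[0,0,0],0],[[-15,-22,-140],[0,0,0.02],0],[[-40,-58,-140],[0,0,0.06],0],[[-62,-90,-140],[0,0,0.1],0],[[-80,-116,-140],[0,0,0.115],0],[[-84.5,-122.5,-130],[0,0,0.115],0],[[-84.5,-122.5,-110],[0,0,0.115],0],[[-84.5,-122.5,-103],[0,0,0.115],0]]' 35; python3 -m jog '[[[0,0,0],[0,0,0],0],[[0,0,0],[0,0,0],0],[[0,0,0],[0,0,0],0]]' 35; python3 to.py .4403 .2788 .0655 -8.19
python3 - <<'E'
from vis import *
s=arm.snapshot("side");T=arm.snapshot("top")
a=cv2.resize(T[200:300,260:360],(350,350),interpolation=cv2.INTER_CUBIC)
b=cv2.resize(s[180:300,190:310],(350,350),interpolation=cv2.INTER_CUBIC)
cv2.imwrite("pics/v10.png",np.hstack([a,b])[:,:,::-1])
E
```

```text
clock: 31.45
position: [0.4395, 0.2784, 0.11]
tool_rot: [0.756, 0.655, -0.0, -0.0]
ft_force: [-0.3, 0.0, -3.6]
opening: 0.0263
clock: 31.75
position: [0.4408, 0.2791, 0.1114]
tool_rot: [0.756, 0.655, 0.001, 0.0]
ft_force: [0.2, -0.2, -2.0]
opening: 0.0256
now [0.4408 0.2791 0.1114] jaw -8.19 tilt [0.0012 0.0007] open 0.0256 F [ 0.2 -0.2 -2. ] t 31.75 j1,6 [0.5  0.64]
shift [-0.4, -0.5, 45.9] turn [0.001, -0.001, -0.0]
```

View pics/v10.png

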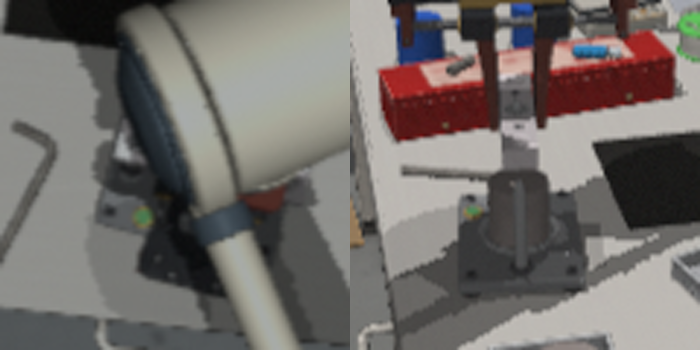

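The bar at (517,130) hangs level and in line above the core and pillars. I lower it in small steps and watch the force.

```bash
python3 -m jog '[[[0,0,6],[0,0,0],0],[[0,0,12],[0,0,0],0],[[0,0,17],[0,0,0],0],[[0,0,22],[0,0,0],0],[[0,0,25],[0,0,0],0],[[0,0,25],[0,0,0],0],[[0,0,25],[0,0,0],0]]' 35; python3 to.py .4403 .2788 .0655 -8.19
```

```text
clock: 32.55
position: [0.4403, 0.2788, 0.0853]
tool_rot: [0.756, 0.655, 0.0, 0.0]
ft_force: [0.1, 0.2, -1.5]
opening: 0.0257
now [0.4403 0.2788 0.0853] jaw -8.19 tilt [0.0001 0.    ] open 0.0257 F [ 0.1  0.2 -1.5] t 32.55 j1,6 [0.5  0.64]
shift [0.0, 0.0, 19.8] turn [0.0, -0.0, -0.0]
```

```bash
python3 -m jog '[[[0,0,6],[0,0,0],0],[[0,0,11],[0,0,0],0],[[0,0,15],[0,0,0],0],[[0,0,18],[0,0,0],0],[[0,0,19.5],[0,0,0],0],[[0,0,20.2],[0,0,0],0],[[0,0,20.2],[0,0,0],0],[[0,0,20.2],[0,0,0],0]]' 35; python3 to.py
```

```text
clock: 33.35
position: [0.4403, 0.2788, 0.0653]
tool_rot: [0.756, 0.655, 0.0, 0.0]
ft_force: [-0.8, -0.8, -0.3]
opening: 0.0258
now [0.4403 0.2788 0.0653] jaw -8.2 tilt [0.0002 0.0001] open 0.0258 F [-0.8 -0.8 -0.3] t 33.35 j1,6 [0.5  0.64]
```

```bash
python3 -m jog '[[[0,0,0],[0,0,0],0.7],[[0,0,0],[0,0,0],0.7],[[0,0,0],[0,0,0],0.7],[[0,0,0],[0,0,0],0.7],[[0,0,0],[0,0,0],0.7],[[0,0,-20],[0,0,0],0.8],[[0,0,-60],[0,0,0],0.8],[[0,0,-95],[0,0,0],0.8],[[0,0,-100],[0,0,0],0.8],[[0,0,-100],[0,0,0],0.8]]' 35; python3 -m jog '[[[20,43,0],[0,0,-0.03],0.8],[[35,75,0],[0,0,-0.06],0.8],[[55,118,0],[0,0,-0.09],0.8],[[75,160,0],[0,0,-0.115],0.8],[[88,190,0],[0,0,-0.115],0.8],[[90.5,197,10],[0,0,-0.115],0.8],[[90.5,197,50],[0,0,-0.115],0.8],[[90.5,197,90],[0,0,-0.115],0.8],[[90.5,197,125],[0,0,-0.115],0.8],[[90.5,197,135],[0,0,-0.115],0.8],[[90.5,197,135],[0,0,-0.115],0.8],[[90.5,197,135],[0,0,-0.115],0.8]]' 25; python3 to.py .6482 .3403 .0177 -1.6
python3 - <<'E'
from vis import *
s=arm.snapshot("side");T=arm.snapshot("top")
a=cv2.resize(T[140:290,250:400],(400,400),interpolation=cv2.INTER_CUBIC)
b=cv2.resize(s[180:300,220:340],(400,400),interpolation=cv2.INTER_CUBIC)
cv2.imwrite("pics/v11.png",np.hstack([a,b])[:,:,::-1])
E
```

```text
clock: 34.35
position: [0.4409, 0.2791, 0.1666]
tool_rot: [0.756, 0.655, 0.002, 0.0]
ft_force: [0.5, 0.0, 0.4]
opening: 0.07
clock: 35.55
position: [0.6484, 0.3406, 0.032]
tool_rot: [0.717, 0.697, 0.001, 0.0]
ft_force: [-0.3, 0.0, -0.1]
opening: 0.0701
now [0.6484 0.3406 0.032 ] jaw -1.6 tilt [0.0019 0.0009] open 0.0701 F [-0.3  0.  -0.1] t 35.55 j1,6 [0.44 0.47]
shift [-0.3, -0.3, 14.3] turn [0.002, -0.001, 0.0]
```

View pics/v11.png

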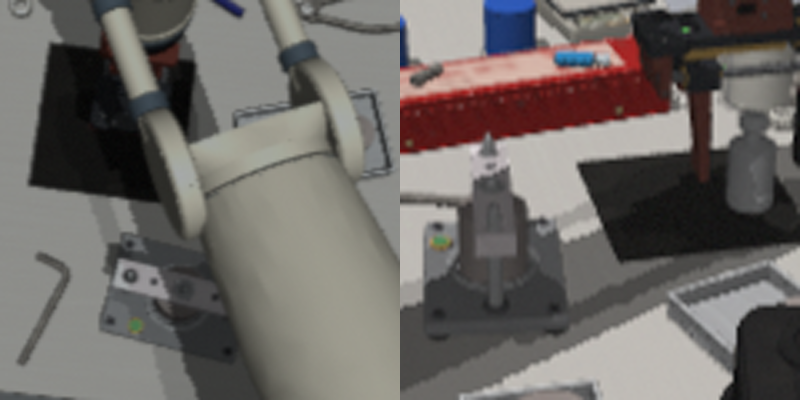

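The bar is back over the pillars: the pillar tip shows through the bore at (128,275), and in the side view the bar rests on the core at (490,200). Next I grip the weight.

```bash
python3 -m jog '[[[0,0,7],[0,0,0],0.8],[[0,0,12],[0,0,0],0.8],[[0,0,12.7],[0,0,0],0.8],[[0,0,12.7],[0,0,0],0],[[0,0,12.7],[0,0,0],0],[[0,0,12.7],[0,0,0],0],[[0,0,12.7],[0,0,0],0],[[0,0,12.7],[0,0,0],0],[[0,0,12.7],[0,0,0],0],[[0,0,12.7],[0,0,0],0]]' 25; python3 to.py
```

```text
clock: 36.65
position: [0.6481, 0.3403, 0.0175]
tool_rot: [0.717, 0.697, 0.0, -0.0]
ft_force: [-1.0, -0.2, 2.0]
opening: 0.0355
now [0.6481 0.3403 0.0175] jaw -1.6 tilt [0.     0.0001] open 0.0355 F [-1.  -0.2  2. ] t 36.65 j1,6 [0.44 0.47]
```

```bash
python3 -m jog '[[[0,0,-10],[0,0,0],0],[[0,0,-25],[0,0,0],0],[[0,0,-60],[0,0,0],0],[[0,0,-100],[0,0,0],0],[[0,0,-135],[0,0,0],0],[[0,0,-150],[0,0,0],0],[[0,0,-150],[0,0,0],0]]' 25; python3 -m jog '[[[-8,-24,0],[0,0,0.02],0],[[-22,-67,0],[0,0,0.06],0],[[-37,-113,0],[0,0,0.1],0],[[-52,-158,0],[0,0,0.115],0],[[-63,-192,0],[0,0,0.115],0],[[-67.8,-206,0],[0,0,0.115],0],[[-67.8,-206,20],[0,0,0.115],0],[[-67.8,-206,45],[0,0,0.115],0],[[-67.8,-206,56],[0,0,0.115],0],[[-67.8,-206,56],[0,0,0.115],0],[[-67.8,-206,56],[0,0,0.115],0],[[-67.8,-206,56],[0,0,0.115],0]]' 25; python3 -m jog '[[[0,0,0],[0,0,0],0],[[0,0,0],[0,0,0],0]]' 25; python3 to.py .4402 .2783 .0916 -8.19
```

```text
clock: 37.35
position: [0.6493, 0.3408, 0.1716]
tool_rot: [0.717, 0.697, 0.003, 0.001]
ft_force: [-0.8, 0.9, -4.5]
opening: 0.0355
clock: 38.55
position: [0.4409, 0.2786, 0.1124]
tool_rot: [0.756, 0.655, 0.001, 0.0]
ft_force: [1.0, -0.6, -4.3]
opening: 0.0355
clock: 38.75
position: [0.4408, 0.2785, 0.1123]
tool_rot: [0.756, 0.655, 0.001, 0.0]
ft_force: [-0.7, -0.7, -4.2]
opening: 0.0359
now [0.4408 0.2785 0.1123] jaw -8.19 tilt [0.0013 0.0007] open 0.0359 F [-0.7 -0.7 -4.2] t 38.75 j1,6 [0.5  0.64]
shift [-0.3, -0.6, 20.7] turn [0.001, -0.001, -0.0]
```

```bash
python3 -m jog '[[[0,-0.2,5],[0,0,0],0],[[0,-0.2,9],[0,0,0],0],[[0,-0.2,13],[0,0,0],0],[[0,-0.2,16],[0,0,0],0],[[0,-0.2,18],[0,0,0],0],[[0,-0.2,19.3],[0,0,0],0],[[0,-0.2,19.8],[0,0,0],0],[[0,-0.2,19.8],[0,0,0],0],[[0,-0.2,19.8],[0,0,0],0]]' 25; python3 to.py .4402 .2783 .0916 -8.19
```

```text
clock: 39.65
position: [0.4402, 0.2784, 0.0917]
tool_rot: [0.756, 0.655, 0.0, 0.0]
ft_force: [-0.5, -0.8, -5.4]
opening: 0.0357
now [0.4402 0.2784 0.0917] jaw -8.19 tilt [0.0003 0.0002] open 0.0357 F [-0.5 -0.8 -5.4] t 39.65 j1,6 [0.5  0.64]
shift [-0.1, -0.0, 0.1] turn [0.0, -0.0, -0.0]
```

```bash
python3 -m jog '[[[0,0,0.4],[0,0,0],0],[[0,0,0.8],[0,0,0],0],[[0,0,0.8],[0,0,0],0]]' 25; python3 to.py; python3 -m jog '[[[0,0,0.6],[0,0,0],0.7],[[0,0,0.6],[0,0,0],0.7],[[0,0,0.6],[0,0,0],0.7],[[0,0,0.6],[0,0,0],0.7],[[0,0,0.6],[0,0,0],0.7],[[0,0,-20],[0,0,0],0.8],[[0,0,-60],[0,0,0],0.9],[[0,0,-95],[0,0,0],0.9],[[0,0,-130],[0,0,0],0.9],[[0,0,-130],[0,0,0],0.9],[[0,0,-130],[0,0,0],0.9]]'; python3 to.py .30 .50 .222 40
```

```text
clock: 39.95
position: [0.4403, 0.2784, 0.0914]
tool_rot: [0.756, 0.655, 0.0, 0.0]
ft_force: [-0.8, -1.0, -0.3]
opening: 0.0356
now [0.4403 0.2784 0.0914] jaw -8.19 tilt [0.0007 0.0004] open 0.0356 F [-0.8 -1.  -0.3] t 39.95 j1,6 [0.5  0.64]
clock: 41.05
position: [0.4405, 0.2785, 0.2214]
tool_rot: [0.756, 0.655, 0.001, 0.0]
ft_force: [0.4, 0.6, 0.1]
opening: 0.0792
now [0.4405 0.2785 0.2214] jaw -8.2 tilt [0.0017 0.0009] open 0.0792 F [0.4 0.6 0.1] t 41.05 j1,6 [0.5  0.64]
shift [199.2, -170.6, -0.6] turn [0.002, -0.0, -0.841]
```

Now I move clear and inspect.

```bash
python3 -m jog '[[[199,-170,0],[0,0,-0.84],0.9],[[199,-170,0],[0,0,-0.84],0.9],[[199,-170,0],[0,0,-0.84],0.9],[[199,-170,0],[0,0,-0.84],0.9],[[199,-170,0],[0,0,-0.84],0.9],[[199,-170,0],[0,0,-0.84],0.9],[[199,-170,0],[0,0,-0.84],0.9],[[199,-170,0],[0,0,-0.84],0.9],[[199,-170,0],[0,0,-0.84],0.9],[[199,-170,0],[0,0,-0.84],0.9]]'
python3 - <<'E'
from vis import *
s=arm.snapshot("side");T=arm.snapshot("top")
a=cv2.resize(T[150:300,270:440],(453,400),interpolation=cv2.INTER_CUBIC)
b=cv2.resize(s[190:350,210:340],(325,400),interpolation=cv2.INTER_CUBIC)
cv2.imwrite("pics/v12.png",np.hstack([a,b])[:,:,::-1])
ns=("loading_frame","loading_bar","weight","tested_core")
def go(n,m,parts,p,z=0):
    x,e=fit(m,parts,p,z); print(n,x.round(4),round(e,3))
go("weight",{"top":mask("top","weight",near=(318,248)),"side":mask("side","weight")},WEIGHT,[.44,.279,0,1],.078)
go("bar",{"top":mask("top","loading_bar",near=(318,250))|mask("top","weight",near=(318,248))},up(BAR,62)+up(WEIGHT,78),[.44,.279,-.14,1])
go("tested",{"top":mask("top","tested_core",near=(400,258))},[cyl(24,3,51)],[.4335,.0635,0,1])
go("thin",{"top":mask("top","thin_core",near=(382,190))},[cyl(18,3,51)],[.61,.127,0,1])
E
```

```text
clock: 42.05
position: [0.3011, 0.4985, 0.2207]
tool_rot: [0.425, 0.905, -0.0, 0.0]
ft_force: [0.2, -0.6, 0.6]
opening: 0.079
weight [0.4402 0.2785 0.0933] 0.132
bar [ 0.4403  0.2769 -0.1486] 0.142
tested [0.4338 0.0622 0.052 ] 0.052
thin [0.6107 0.1274 0.0589] 0.131
```

View pics/v12.png

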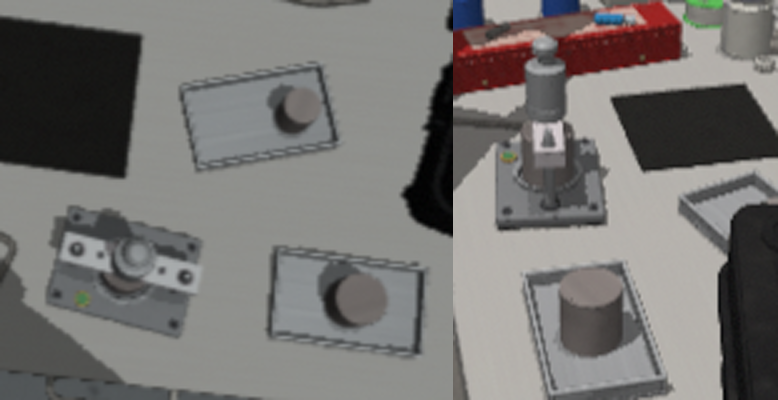

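The picture shows everything in place: the weight upright on the bar at (133,255), both pillars through the bores at (75,248) and (186,275), the tested core in its tray at (360,298), and the thin core unmoved at (297,108).

```bash
python3 -c "
from station import arm;print(arm.finish_job())"
```

```text
the job is handed in; nothing more can be done
None
```

The core change is done and handed in, about 42 s into the 141 s allowed. I set the weight and then the bar on the mat and stood the tested core in the empty tray. I then seated the fresh 48 mm core and refitted the bar over both pillars and the weight on its spigot.

**Last checks:**
- **Weight and bar:** both went back to within 1 mm of the poses where I first gripped them. The final picture shows both pillars through the bar's bores and the weight upright.
- **Cores:** the tested core stands in the middle of its tray, and the thin core has not moved beyond measuring error.
- **Forces:** the wrist force read at the end of each move stayed under 6 N.

**Disagreements:** the gripper read about 46.5 mm on both 48 mm cores, which suggests they share a diameter. The last camera fit put the bar's y about 2 mm off the arm's own reading, with a poorer fit than most of the others.

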